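# Pack the small chucking set into the caddy

## Robot

A 7-joint arm with a two-finger parallel gripper is mounted at the origin on the work surface. World frame = base frame: x ahead of the robot, y to its left, z up, the work surface at z = 0. Lengths are in m, angles in rad, forces in N, time in s.
With the tool pointing down it reaches from about 0.4 to 0.85 m from the base axis. Payload 10.4 kg.
Tool frame: the origin (TCP) lies midway between the tips of the shut fingers; the grasp point (between the pads) lies 19 mm behind it (manip.grip_depth is the distance from the TCP to the grasp point, in m); z points along the fingers, y is the line along which they close (so a half turn about z gives the same grasp; the last joint's range is limited). The gripper opens to 85 mm and grips with 20 to 120 N. Pads are 22 mm wide; open, the fingers measure 114 mm over their backs; the gripper's body (76 mm by 85 mm) begins 54 mm behind the grasp point. The pads swing forward as they close: fully open they stand 13 mm farther back than shut.
Start: joints at [1.225, 0.332, -0.065, 1.46, 0.022, 1.35, -0.088], TCP at [0.198, -0.593, 0.231] pointing down, gripper open.
Joint ranges: [-2.6, 2.6], [-0.5, 2.12], [-1.47, 1.34], [0.16, 2.42], [-1.27, 4.41], [0.06, 2.06], [-2.6, 2.6]. Speed limits (rad/s): [2.22, 2.22, 2.79, 2.79, 3.14, 3.14, 3.14].

## Interface

Orientations are given as a rotation vector (axis times angle).
In Python, from workcell import manip, get_image, workorder, find_in, silhouettes, place_of gives the robot as it stands.
- The arm moves only by the tool drive_tool, never from a script. Its argument "commands" is a list of rows, each a list of 4 numbers: the shift along the tool's x, y, z in mm, then the turn about the tool's z in rad. In form: [[x, y, z, turn], ...]. A call has exactly 5 rows; each row is the pose to reach, as a shift and turn from the pose commanded when the call began, along the tool's axes at that moment; what a row does not reach only later rows make up. A row lasts 1/8 s, in which the tool goes at most 62.5 mm and 10.7 degrees, less where a joint would pass 70% of its speed; a pose out of reach is approached as far as the arm can. A call with a gripper value outside its range is refused whole. "fingers" is the closure in counts, from 0 (fully open) to 255 (shut), set as the call begins (left out, the last holds). The fingers move at their own pace and stop on an object; "force" is the grip in N (left out, the last holds). Time passes only in rows, so rows that repeat a pose let the fingers close, or fill a call up. It gives the time, the measured TCP pose, the force, the opening and the grip force at its end, in the units of the state.
- manip.get_state(): the state, without advancing time (a new reading comes with each control period).
- get_image(name): name is "side" or "top"; returns a dict with "image" (480x640x3 uint8, red, green, blue), "depth" (480x640 float32, m along the optical axis (not along the pixel's ray), 0 where there is no reading), "fx", "fy", "cx", "cy" (pixels), "k1" (the pictures are not rectified: a ray, as slopes to the right and down, at radius r is drawn at 1 + k1 r^2 times it, then the intrinsics apply), "pose" (4x4, takes a point from camera to world coordinates). Camera axes: x right, y up, looking along -z (the intrinsics and any distortion apply to the point x, -y, -z); pixel columns grow to the right and rows downward; lengths in m; the calibration is good to about 2 mm. A picture is of the moment at which its call begins.
- workorder.finish_job(): hands the job in; it is judged then, once.
Trained networks look in a picture, given as the dict that the camera call returned (one of the last four; its "shot" number tells which), for a name from the list of things; names that differ only in an ending like _2 or _b are one class to them, and where a whole thing is asked for, a point or a joint stands for the part that bears it (a point fixed in the world has none). Each returns a list of dicts, best first, with "score" (0 to 1); they miss things now and then, are a little off and sometimes report something else, mostly with a low value. They report only what shows in the picture. A call takes as long as a camera call. They do not tell look-alikes from the thing itself.
- find_in(thing, picture): "box" ([centre column, centre row, width, height] in pixels, round what is visible of it).
- silhouettes(thing, picture): "region" (480x640 bool, what is visible of it) and "box" ([centre column, centre row, width, height] in pixels, round what is visible of it).
- place_of(thing, picture): "point" ([column, row] in pixels: a listed point, or the origin of a listed thing).
The state is a dict: "time_s": time; "joint_pos": joint angles; "qvel": joint speeds; "joint_torque": joint torques, N m; "ee_pos": TCP position; "ee_rot": TCP orientation; "ft_force": force on the tool from outside, world axes, zero at the start; "wrist_torque": the same for the moment, N m; "width": finger opening in m; "grasp_force": force on a finger pad.
Only numpy, scipy, OpenCV 4.12 (cv2) and the standard library are available. Lean on these libraries where they do the work, as an engineer would, in place of code of your own. Each camera call takes 0.05 s, during which the arm holds its last target. There are 200 camera calls.

## Task

Pack the small chucking set into the black caddy: lay the steel collar flat in the round pocket and stand the smaller round lens block upright on top of it, lay the hex nut flat in the square pocket, and set the shorter oblong block upright and lengthwise in the oblong pocket. Leave the larger round block, the longer oblong block and the blue lens blank where they lie.

Things in the scene. Friction and masses are not known exactly. Their poses are not given: they have to be found in the camera images.
- collar: Plain round bright steel ring with a hole, lying flat: outside 40 mm, hole 20 mm, 16 mm high, about 60 g. Origin: centre of the underside, z up.
- small_round_block: Aluminium lens block, the smaller of the two round ones: round foot 34 mm across and 8 mm thick, on it a round stem 18 mm across and 22 mm tall (30 mm high overall), about 50 g. Origin: centre of the underside, z up along the stem.
- hex_nut: Solid steel hexagonal nut, 34 mm across flats (39 over corners), 20 mm high, dark bore showing on top, about 140 g. Origin: centre of the underside, z up; x is square to a pair of flats.
- short_oblong_block: Aluminium lens block, the shorter of the two oblong ones: foot 48 mm (along x) by 18 mm (y), 8 mm thick, with a central square stem 16 x 16 mm (sides along x and y), 22 mm tall (30 mm high overall), about 50 g. Origin: centre of the underside, z up.
- round_pocket: Fixed, grey plastic, in a black plastic caddy (290 x 100 mm, 6 mm floor, 10 mm high rim) that holds the three pockets in a row, 88 mm apart along x of the pocket, in any order. Origin: middle of the pocket's underside, 6 mm above the bench; pocket floor 3 mm above the origin, rim 6 mm above the origin, z up. The round pocket: inside diameter 60 mm.
- square_pocket: Fixed, grey plastic, in a black plastic caddy (290 x 100 mm, 6 mm floor, 10 mm high rim) that holds the three pockets in a row, 88 mm apart along x of the pocket, in any order. Origin: middle of the pocket's underside, 6 mm above the bench; pocket floor 3 mm above the origin, rim 6 mm above the origin, z up. The square pocket: inside 54 x 54 mm.
- oblong_pocket: Fixed, grey plastic, in a black plastic caddy (290 x 100 mm, 6 mm floor, 10 mm high rim) that holds the three pockets in a row, 88 mm apart along x of the pocket, in any order. Origin: middle of the pocket's underside, 6 mm above the bench; pocket floor 3 mm above the origin, rim 6 mm above the origin, z up. The oblong pocket: inside 70 mm along y by 34 mm along x.
- large_round_block: Look-alike, to be left: aluminium round lens block with a larger foot, 52 mm across, 8 mm thick; stem 18 mm across, 30 mm high overall. Origin: centre of the underside.
- long_oblong_block: Look-alike, to be left: aluminium oblong lens block with a longer foot, 72 mm (x) by 26 mm (y), 8 mm thick; square stem 16 mm, 30 mm high overall. Origin: centre of the underside.
- lens_blank: Round blue lens blank, 60 mm across, 11 mm high, lying flat among the parts; to be left. Origin: centre of the underside.
Not all that is in view belongs to the job. Leave any brown or yellow look-alike of the hex_nut alone. Leave any brown look-alike of the short_oblong_block alone.

How it is judged:
By the outcome, as a careful person would: the job done as asked, in the order asked, and still so for the second after the job is handed in, with the robot touching nothing.
It also fails if it takes over 118 s, if anything falls off the work surface, if the arm or the gripper's body presses on something with over 40 N, if the wrist force passes 120 N, or if a joint passes its speed limit or range.

## Working session

There is one attempt and no reset: what is moved stays moved. The work goes in short steps, Python scripts to look and compute and a tool call to move; the robot and the scene stay as the last step left them, time stands still between calls to the robot, and variables do not carry over. Pictures are saved under pics/ and viewed, at most 14 in all, crops included, and the job is handed in when it is done.

Besides the shell and the picture viewer there is one more tool, called after "Emit:" in YAML: its name, and indented under it one key for each argument. drive_tool: Moves the arm, as the interface text tells. Its arguments: {"type":"object","properties":{"commands":{"type":"array"},"fingers":{"type":"number"},"force":{"type":"number"}},"required":["commands"]}

```bash
mkdir -p pics; ls; cat > h.py <<'E'
import numpy as np,cv2
from workcell import manip,get_image,workorder,find_in,silhouettes,place_of
def world(p,c,r,z=None):
    # pixel -> world; if z given intersect plane, else use depth
    k=p["k1"]; K=np.array([[p["fx"],0,p["cx"]],[0,p["fy"],p["cy"]],[0,0,1.]])
    u=cv2.undistortPoints(np.array([[[c,r]]],float),K,np.array([k,0,0,0.]))[0,0]
    d=np.array([u[0],-u[1],-1.]); T=np.array(p["pose"])
    D=T[:3,:3]@d; o=T[:3,3]
    if z is None: s=p["depth"][int(round(r)),int(round(c))]
    else: s=(z-o[2])/D[2]
    return o+s*D
def save(p,n,img=None): cv2.imwrite("pics/"+n,(p["image"] if img is None else img)[:,:,::-1])
E
python3 - <<'E'
from h import *
for n in("top","side"):
    p=get_image(n);save(p,n+"0.png");print(n,np.round(p["pose"],3).tolist(),p["fx"],p["k1"])
    for t in "collar small_round_block hex_nut short_oblong_block round_pocket square_pocket oblong_pocket large_round_block long_oblong_block lens_blank".split():
        for f in find_in(t,p)[:3]:
            c,r,w,h=f["box"];print(t,round(f["score"],2),np.round(f["box"]).astype(int).tolist(),np.round(world(p,c,r),3))
print(manip.get_state())
E
```

```text
pics
top [[-0.004, 0.997, -0.072, 0.469], [-1.0, -0.002, 0.027, -0.053], [0.027, 0.072, 0.997, 0.948], [0.0, 0.0, 0.0, 1.0]] 517.496905544283 -0.0382460439468015
collar 0.81 [393, 227, 24, 21] [ 0.557 -0.228  0.001]
small_round_block 0.78 [266, 225, 25, 17] [0.559 0.004 0.033]
hex_nut 0.81 [477, 230, 22, 19] [ 0.55  -0.377  0.023]
hex_nut 0.79 [453, 302, 25, 26] [ 0.419 -0.33   0.024]
hex_nut 0.77 [450, 259, 22, 17] [ 0.497 -0.325  0.026]
short_oblong_block 0.84 [344, 310, 18, 30] [ 0.407 -0.133  0.033]
short_oblong_block 0.74 [390, 294, 31, 20] [ 0.435 -0.216  0.032]
short_oblong_block 0.66 [263, 290, 35, 30] [0.442 0.01  0.01 ]
square_pocket 0.69 [174, 213, 45, 39] [0.582 0.173 0.01 ]
oblong_pocket 0.69 [150, 307, 49, 32] [0.413 0.213 0.01 ]
large_round_block 0.73 [326, 191, 31, 33] [ 0.619 -0.103  0.033]
long_oblong_block 0.62 [335, 266, 41, 24] [ 0.485 -0.119  0.03 ]
lens_blank 0.78 [262, 290, 38, 27] [0.443 0.012 0.013]
side [[-0.75, 0.391, -0.534, 0.149], [-0.661, -0.462, 0.591, 0.374], [-0.016, 0.796, 0.605, 0.492], [0.0, 0.0, 0.0, 1.0]] 450.36947197221997 -0.00883213929863617
[... 984 characters left out ...]
: array([ 1.22543917,  0.33217432, -0.06467197,  1.46007073,  0.02157718,
        1.34991062, -0.08848663]), 'qvel': array([ 3.79266215e-04,  7.69674717e-04, -5.57045950e-05, -1.31437492e-03,
        1.66246077e-03,  5.67319098e-04, -1.68613184e-03]), 'joint_torque': array([ 2.10861085e-04, -6.25224495e+01,  4.93753259e-02, -3.91820455e+01,
        1.65094051e-02,  1.79864161e-03,  1.61405882e-05]), 'ee_pos': array([ 0.19825795, -0.59275423,  0.23136749]), 'ee_rot': array([3.10065683e+00, 5.04744451e-01, 8.58403571e-05]), 'ft_force': array([-0.13155706, -0.4066993 , -0.29424342]), 'wrist_torque': array([-0.02222969,  0.065419  ,  0.03117029]), 'grasp_force': 0.0, 'width': 0.0854794169459234}
```

```bash
python3 - <<'E'
import cv2
a=cv2.imread("pics/top0.png")[160:360,110:510];cv2.imwrite("pics/t1.png",cv2.resize(a,(800,400),interpolation=2))
a=cv2.imread("pics/side0.png")[160:480,140:520];cv2.imwrite("pics/s1.png",cv2.resize(a,(712,600),interpolation=2))
E
```

```text
(no output)
```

View pics/t1.png

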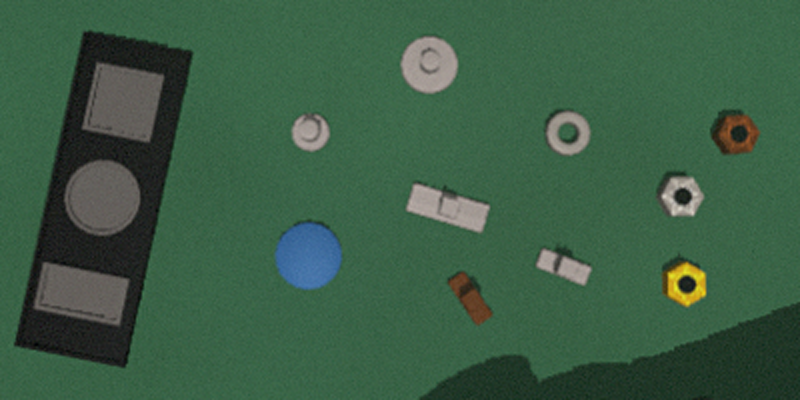

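View pics/s1.png

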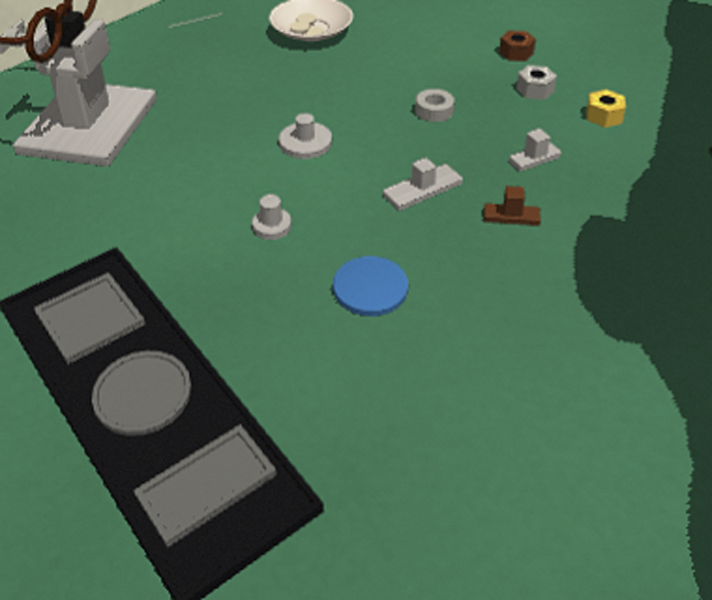

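```bash
cat >> h.py <<'E'
def cloud(p,m):
    rr,cc=np.nonzero(m&(p["depth"]>0))
    K=np.array([[p["fx"],0,p["cx"]],[0,p["fy"],p["cy"]],[0,0,1.]])
    u=cv2.undistortPoints(np.stack([cc,rr],1)[:,None].astype(float),K,np.array([p["k1"],0,0,0.]))[:,0]
    d=np.c_[u[:,0],-u[:,1],-np.ones(len(u))]*p["depth"][rr,cc][:,None]
    T=np.array(p["pose"]);return d@T[:3,:3].T+T[:3,3]
def rect(P):
    (c,s,a)=cv2.minAreaRect((P[:,:2]*1000).astype(np.float32)); return np.round(c,1),np.round(s,1),round(a,1)
E
python3 - <<'E'
from h import *
near={"collar":(.555,-.222),"small_round_block":(.559,.006),"hex_nut":(.495,-.32),"short_oblong_block":(.435,-.215),"round_pocket":(.496,.196),"square_pocket":(.585,.175),"oblong_pocket":(.412,.213)}
for n in("top","side"):
    p=get_image(n)
    for t,c in near.items():
        for s in silhouettes(t,p):
            P=cloud(p,s["region"]);
            if len(P)<20 or np.hypot(*(np.median(P[:,:2],0)-c))>.03: continue
            z=P[:,2]; print(n,t,round(s["score"],2),len(P),"z",np.round(np.percentile(z,[5,50,95])*1000,1))
            P=P[np.hypot(*(P[:,:2]-c).T)<.06]
            for lo,hi in {"collar":[(.011,.024)],"small_round_block":[(.003,.014),(.025,.04)],"hex_nut":[(.015,.03)],"short_oblong_block":[(.003,.015),(.025,.04)]}.get(t,[(0,.02)]):
                Q=P[(P[:,2]>lo)&(P[:,2]<hi)]
                if len(Q)>5: print("   ",lo,len(Q),"mean",np.round(Q.mean(0)*1000,1),"rect",rect(Q),"circ",cv2.minEnclosingCircle((Q[:,:2]*1000).astype(np.float32)))
            break
E
```

```text
top collar 0.55 301 z [ 7.  17.4 20.3]
    0.011 271 mean [ 556.5 -226.1   17.4] rect (array([ 556.8, -226.4]), array([36.2, 37.9]), 43.6) circ ((556.5982055664062, -225.8455810546875), 19.693849563598633)
top small_round_block 0.8 247 z [ 7.3 10.8 33.2]
    0.003 160 mean [557.5   5.2   9.7] rect (array([558.3,   6.4]), array([32.1, 29.6]), 45.4) circ ((558.6372680664062, 6.089566707611084), 16.85270118713379)
    0.025 80 mean [558.1   6.8  31.5] rect (array([558.1,   6.9]), array([16.6, 16.4]), 45.4) circ ((558.4767456054688, 6.702868938446045), 9.101417541503906)
top hex_nut 0.84 362 z [ 2.8 21.4 24.5]
    0.015 309 mean [ 499.2 -327.3   21.8] rect (array([ 498.9, -327.3]), array([32.6, 38. ]), 0.3) circ ((499.681396484375, -327.3273620605469), 19.149869918823242)
top short_oblong_block 0.73 254 z [ 6.6 10.7 33.2]
    0.003 168 mean [ 436.3 -219.     9.5] rect (array([ 435.7, -221.1]), array([47.5, 17.8]), 71.3) circ ((436.84326171875, -221.2822723388672), 24.153926849365234)
    0.025 75 mean [ 436.  -220.7   31.6] rect (array([ 436., -221.]), array([15. , 14.6]), 71.2) circ ((4
[... 1559 characters left out ...]
.3, 15.6]), 66.9) circ ((435.5599670410156, -221.1304473876953), 10.243183135986328)
side round_pocket 0.79 1811 z [ 8.2  9.8 13.2]
    0 1811 mean [499.8 193.9  10.1] rect (array([499.9, 193.8]), array([66.7, 67.5]), 72.5) circ ((500.90875244140625, 191.5111541748047), 35.8200798034668)
side square_pocket 0.65 1644 z [ 7.4  9.8 13.1]
    0 1644 mean [585.8 177.   10.1] rect (array([590.1, 174.2]), array([65.8, 73.2]), 78.2) circ ((590.8687133789062, 176.3177947998047), 46.60063552856445)
side oblong_pocket 0.78 2354 z [ 8.5 10.6 13.9]
    0 2354 mean [414.2 212.3  10.9] rect (array([416.5, 208.9]), array([80.8, 47.8]), 79.0) circ ((414.36566162109375, 210.0771026611328), 44.238895416259766)
```

```bash
cat >> h.py <<'E'
from scipy.spatial.transform import Rotation as Rn
def go(x,y,z,psi,st=None):
    s=manip.get_state() if st is None else None
    R=Rn.from_rotvec(s["ee_rot"]).as_matrix(); d=R.T@(np.array([x,y,z])-1000*s["ee_pos"])
    yaw=np.degrees(np.arctan2(R[1,0],R[0,0])); t=-np.radians((psi-yaw+180)%360-180)
    print("t%.1f"%s["time_s"],"at",np.round(s["ee_pos"]*1000,1),"yaw %.1f"%yaw,"tilt %.1f"%np.degrees(np.arccos(-R[2,2])),"w %.1f g %.0f"%(s["width"]*1000,s["grasp_force"]),"F",np.round(s["ft_force"],1),"j7 %.2f"%s["joint_pos"][6])
    print("shift",np.round(d,1),"turn %.3f"%t)
E
python3 - <<'E'
from h import *
go(556.7,-226,100,18.5)
p=get_image("top")
for s in silhouettes("hex_nut",p):
    P=cloud(p,s["region"]); 
    if np.hypot(*(np.median(P[:,:2],0)-(.499,-.327)))>.03: continue
    P=1000*P[P[:,2]>.016][:,:2]; best=[]
    for a in range(0,60,3):
        w=[np.ptp(P@[np.cos(b),np.sin(b)]) for b in np.radians([a,a+60,a+120])]; best.append((round(np.mean(w),1),a))
    print(sorted(best)[:6],sorted(best)[-3:])
E
```

```text
t1.9 at [ 198.3 -592.7  231.3] yaw 18.5 tilt 0.0 w 85.4 g 0 F [-0.3 -0.1  0. ] j7 -0.09
shift [ 456.2 -234.1  131.3] turn -0.000
[(np.float64(34.2), 0), (np.float64(34.5), 57), (np.float64(34.7), 3), (np.float64(35.1), 54), (np.float64(35.2), 6), (np.float64(35.5), 51)] [(np.float64(38.0), 33), (np.float64(38.1), 27), (np.float64(38.1), 30)]
```

Emit:
drive_tool:
  commands:
    - [45, -23, 13, 0]
    - [92, -47, 26, 0]
    - [138, -71, 40, 0]
    - [184, -94, 53, 0]
    - [230, -118, 66, 0]
  fingers: 60
  force: 40

```text
time_s: 2.62
ee_pos: [0.38, -0.4067, 0.1652]
ee_rot: [3.1, 0.505, 0.001]
ft_force: [0.9, 0.4, 0.3]
width: 0.0652
grasp_force: 0.0
```

Emit:
drive_tool:
  commands:
    - [50, -25, 14, 0]
    - [100, -51, 28, 0]
    - [150, -77, 43, 0]
    - [200, -103, 58, 0]
    - [226, -116, 65, 0]

```text
time_s: 3.25
ee_pos: [0.5582, -0.2226, 0.0995]
ee_rot: [-3.098, -0.51, -0.0]
ft_force: [-0.3, 0.2, -1.0]
width: 0.0652
grasp_force: 0.0
```

```bash
python3 -c "
from h import *
go(556.7,-226,3,18.5)"
```

```text
t3.2 at [ 558.2 -222.6   99.5] yaw 18.7 tilt 0.1 w 65.2 g 0 F [-0.3  0.2 -1. ] j7 -1.05
shift [-2.5  2.8 96.5] turn 0.004
```

Emit:
drive_tool:
  commands:
    - [0, 0, 20, 0]
    - [0, 0, 45, 0]
    - [0, 0, 70, 0]
    - [0, 0, 70, 0]
    - [0, 0, 70, 0]

```text
time_s: 3.88
ee_pos: [0.5566, -0.2269, 0.0311]
ee_rot: [3.1, 0.503, 0.001]
ft_force: [0.3, -0.4, -0.1]
width: 0.0656
grasp_force: 0.0
```

```bash
python3 -c "
from h import *
go(556.7,-226,3,18.5)"
```

```text
t3.9 at [ 556.6 -226.9   31.1] yaw 18.4 tilt 0.1 w 65.6 g 0 F [ 0.3 -0.4 -0.1] j7 -1.07
shift [ 0.4 -0.9 28.1] turn -0.001
```

Settled as expected (lag only); go down and grip.

Emit:
drive_tool:
  commands:
    - [0, 0, 10, 0]
    - [0, 0, 20, 0]
    - [0, 0, 27, 0]
    - [0, 0, 27, 0]
    - [0, 0, 27, 0]

```text
time_s: 4.5
ee_pos: [0.5567, -0.2262, 0.0035]
ee_rot: [3.101, 0.505, 0.0]
ft_force: [-0.6, -0.7, -0.7]
width: 0.0652
grasp_force: 0.0
```

Emit:
drive_tool:
  commands:
    - [0, 0, 0, 0]
    - [0, 0, 0, 0]
    - [0, 0, 0, 0]
    - [0, 0, 0, 0]
    - [0, 0, 0, 0]
  fingers: 255
  force: 40

```text
time_s: 5.12
ee_pos: [0.5568, -0.2264, 0.004]
ee_rot: [3.1, 0.505, 0.001]
ft_force: [-1.5, 0.2, 6.4]
width: 0.0375
grasp_force: 40.2
```

```bash
python3 -c "
from h import *
go(500,193.7,100,18.5)"
```

```text
t5.1 at [ 556.8 -226.4    4. ] yaw 18.5 tilt 0.1 w 37.5 g 40 F [-1.5  0.2  6.4] j7 -1.08
shift [  79.3 -416.3  -96.2] turn -0.000
```

Emit:
drive_tool:
  commands:
    - [0, 0, -20, 0]
    - [0, 0, -45, 0]
    - [0, 0, -75, 0]
    - [0, 0, -96, 0]
    - [0, 0, -96, 0]

```text
time_s: 5.75
ee_pos: [0.5578, -0.2266, 0.1021]
ee_rot: [3.098, 0.504, 0.006]
ft_force: [-0.2, 0.2, -1.4]
width: 0.0377
grasp_force: 40.4
```

Emit:
drive_tool:
  commands:
    - [8, -40, 0, 0]
    - [17, -90, 0, 0]
    - [27, -140, 0, 0]
    - [36, -190, 0, 0]
    - [45, -240, 0, 0]

```text
time_s: 6.38
ee_pos: [0.5222, 0.0172, 0.0988]
ee_rot: [3.101, 0.505, -0.001]
ft_force: [1.2, -0.9, -0.5]
width: 0.0377
grasp_force: 40.4
```

Emit:
drive_tool:
  commands:
    - [9, -45, 0, 0]
    - [18, -90, 0, 0]
    - [27, -135, 0, 0]
    - [34, -176, 0, 0]
    - [34, -176, 0, 0]

```text
time_s: 7.0
ee_pos: [0.4978, 0.1972, 0.0989]
ee_rot: [-3.098, -0.514, 0.001]
ft_force: [0.8, -0.6, -0.8]
width: 0.0376
grasp_force: 40.5
```

```bash
python3 - <<'E'
from h import *
go(500,193.7,12,18.5)
p=get_image("side"); save(p,"c1.png")
cv2.imwrite("pics/c1c.png",cv2.resize(p["image"][200:480,100:400,::-1],(600,560)))
E
```

```text
t7.0 at [497.8 197.2  98.9] yaw 18.8 tilt 0.1 w 37.6 g 40 F [ 0.8 -0.6 -0.8] j7 -1.85
shift [ 1.   4.2 86.9] turn 0.006
```

View pics/c1c.png

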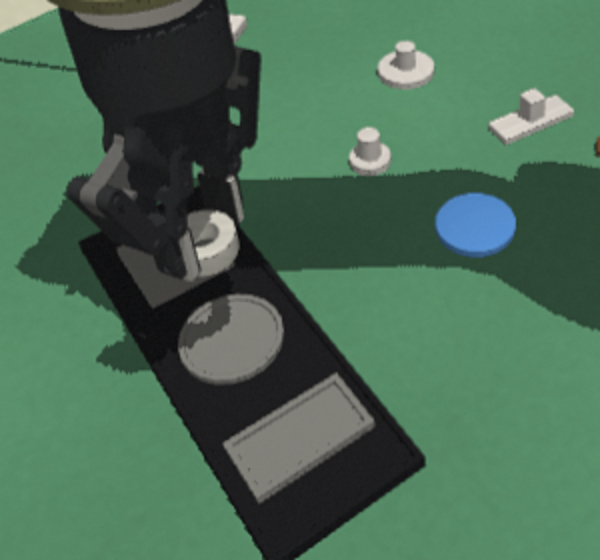

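Emit:
drive_tool:
  commands:
    - [0, 0, 20, 0]
    - [0, 0, 45, 0]
    - [0, 0, 70, 0]
    - [0, 0, 78, 0]
    - [0, 0, 78, 0]

```text
time_s: 7.68
ee_pos: [0.4994, 0.1926, 0.0211]
ee_rot: [3.101, 0.503, -0.001]
ft_force: [-0.0, 0.6, -0.8]
width: 0.0376
grasp_force: 40.5
```

```bash
python3 - <<'E'
from h import *
go(500,193.7,13.5,18.5)
p=get_image("side"); save(p,"c1.png")
cv2.imwrite("pics/c2c.png",cv2.resize(p["image"][280:480,130:400,::-1],(756,560)))
E
```

```text
t7.7 at [499.4 192.6  21.1] yaw 18.4 tilt 0.1 w 37.6 g 40 F [-0.   0.6 -0.8] j7 -1.91
shift [ 0.9 -0.8  7.6] turn -0.001
```

View pics/c2c.png

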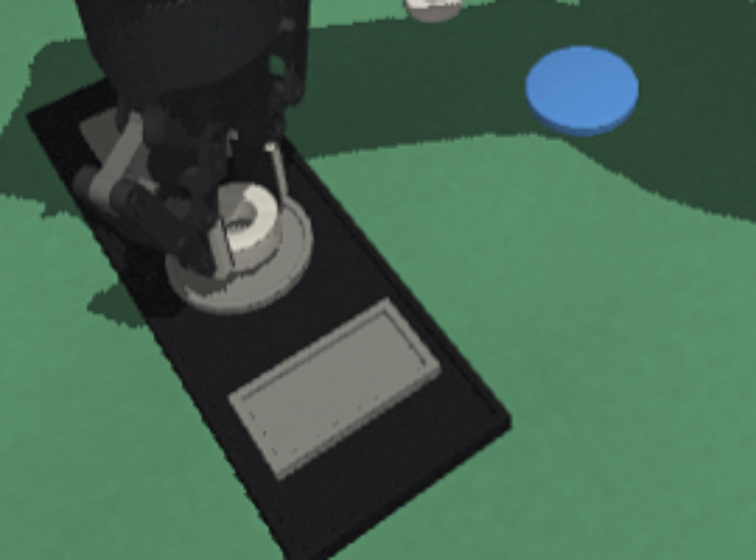

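The collar hangs centred over the round pocket (around (240,235) of the crop). Lower and release.

Emit:
drive_tool:
  commands:
    - [1, -1, 2, 0]
    - [1, -1, 4, 0]
    - [1, -1, 6, 0]
    - [1, -1, 7.5, 0]
    - [1, -1, 7.5, 0]

```text
time_s: 8.35
ee_pos: [0.5, 0.1946, 0.0137]
ee_rot: [3.101, 0.505, -0.0]
ft_force: [0.1, -0.4, -0.3]
width: 0.0375
grasp_force: 40.5
```

```bash
python3 -c "
from h import *
go(500,193.7,13,18.5)"
```

```text
t8.3 at [500.  194.6  13.7] yaw 18.5 tilt 0.0 w 37.5 g 40 F [ 0.1 -0.4 -0.3] j7 -1.92
shift [-0.3  0.9  0.7] turn -0.000
```

Emit:
drive_tool:
  commands:
    - [0, 0, 0.5, 0]
    - [0, 0, 1, 0]
    - [0, 0, 1, 0]
    - [0, 0, 1, 0]
    - [0, 0, 1, 0]

```text
time_s: 8.98
ee_pos: [0.5001, 0.1947, 0.013]
ee_rot: [3.101, 0.505, 0.0]
ft_force: [-1.5, -1.0, 4.9]
width: 0.0382
grasp_force: 41.0
```

Emit:
drive_tool:
  commands:
    - [0, 0, 0, 0]
    - [0, 0, 0, 0]
    - [0, 0, 0, 0]
    - [0, 0, 0, 0]
    - [0, 0, 0, 0]
  fingers: 60

```text
time_s: 9.6
ee_pos: [0.5001, 0.1947, 0.0128]
ee_rot: [3.101, 0.505, -0.0]
ft_force: [0.0, -0.1, 0.9]
width: 0.0656
grasp_force: 0.0
```

Emit:
drive_tool:
  commands:
    - [0, 0, -15, 0]
    - [0, 0, -40, 0]
    - [0, 0, -70, 0]
    - [0, 0, -95, 0]
    - [0, 0, -95, 0]

```text
time_s: 10.22
ee_pos: [0.5014, 0.1953, 0.1107]
ee_rot: [-3.1, -0.505, -0.007]
ft_force: [-0.0, 0.3, -0.6]
width: 0.0652
grasp_force: 0.0
```

```bash
python3 -c "
from h import *
go(558.3,7,110,18.5)"
```

```text
t10.2 at [501.4 195.3 110.7] yaw 18.5 tilt 0.3 w 65.2 g 0 F [-0.   0.3 -0.6] j7 -1.85
shift [ -5.8 196.7   0.7] turn -0.000
```

Emit:
drive_tool:
  commands:
    - [-1, 40, 0, 0]
    - [-2, 90, 0, 0]
    - [-3, 140, 0, 0]
    - [-5, 180, 0, 0]
    - [-5, 196, 0, 0]

```text
time_s: 10.85
ee_pos: [0.5575, 0.0044, 0.1073]
ee_rot: [3.101, 0.499, -0.001]
ft_force: [1.0, 0.2, -0.3]
width: 0.0653
grasp_force: 0.0
```

Emit:
drive_tool:
  commands:
    - [0, 0, 15, 0]
    - [0, 0, 35, 0]
    - [0, 0, 50, 0]
    - [0, 0, 50, 0]
    - [0, 0, 50, 0]

```text
time_s: 11.48
ee_pos: [0.5577, 0.0078, 0.0582]
ee_rot: [-3.1, -0.506, -0.001]
ft_force: [0.8, -0.7, -0.4]
width: 0.0656
grasp_force: 0.0
```

```bash
python3 - <<'E'
from h import *
go(558.3,7,10,18.5)
p=get_image("top")
s=[s for s in silhouettes("collar",p)]
for q in s[:3]:
    P=cloud(p,q["region"]);P=P[np.abs(P[:,2]-.026)<.007]
    if len(P)>20: print(round(q["score"],2),len(P),np.round(P.mean(0)*1000,1),cv2.minEnclosingCircle((P[:,:2]*1000).astype(np.float32)))
E
```

```text
t11.5 at [557.7   7.8  58.2] yaw 18.5 tilt 0.0 w 65.6 g 0 F [ 0.8 -0.7 -0.4] j7 -1.50
shift [ 0.2  1.  48.2] turn 0.001
0.61 298 [500.3 194.4  26.5] ((499.43841552734375, 195.342529296875), 20.036340713500977)
```

Emit:
drive_tool:
  commands:
    - [0, 1, 15, 0]
    - [0, 1, 32, 0]
    - [0, 1, 46, 0]
    - [0, 1, 46, 0]
    - [0, 1, 46, 0]

```text
time_s: 12.2
ee_pos: [0.558, 0.0064, 0.0119]
ee_rot: [-3.101, -0.505, -0.0]
ft_force: [-0.3, 0.8, 0.2]
width: 0.0653
grasp_force: 0.0
```

Emit:
drive_tool:
  commands:
    - [0, 0, 0, 0]
    - [0, 0, 0, 0]
    - [0, 0, 0, 0]
    - [0, 0, 0, 0]
    - [0, 0, 0, 0]
  fingers: 255
  force: 30

```text
time_s: 12.82
ee_pos: [0.5581, 0.0062, 0.0122]
ee_rot: [3.1, 0.505, 0.001]
ft_force: [-1.9, -0.5, 5.7]
width: 0.0165
grasp_force: 29.3
```

Emit:
drive_tool:
  commands:
    - [0, 0, 0, 0]
    - [0, 0, -20, 0]
    - [0, 0, -50, 0]
    - [0, 0, -80, 0]
    - [0, 0, -90, 0]

```text
time_s: 13.45
ee_pos: [0.559, 0.0064, 0.1045]
ee_rot: [3.1, 0.505, 0.006]
ft_force: [-0.2, 0.1, -2.2]
width: 0.0165
grasp_force: 29.3
```

```bash
python3 - <<'E'
from h import *
go(500,194.5,102,18.5)
p=get_image("side")
cv2.imwrite("pics/c3c.png",cv2.resize(p["image"][180:400,180:400,::-1],(600,600)))
E
```

```text
t13.4 at [559.    6.4 104.5] yaw 18.5 tilt 0.2 w 16.5 g 29 F [-0.2  0.1 -2.2] j7 -1.47
shift [   3.7 -197.1    2.3] turn -0.000
```

View pics/c3c.png

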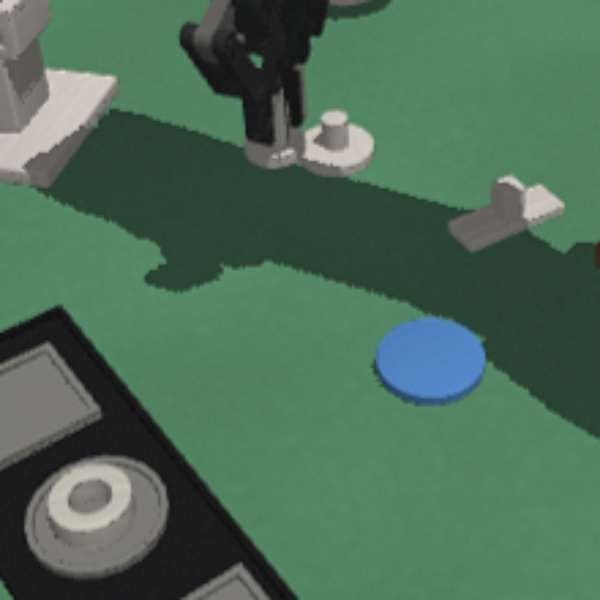

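Emit:
drive_tool:
  commands:
    - [1, -40, 0, 0]
    - [2, -90, 0, 0]
    - [3, -140, 0, 0]
    - [4.5, -185, 0, 0]
    - [4.5, -197, 0, 0]

```text
time_s: 14.12
ee_pos: [0.4978, 0.1976, 0.1012]
ee_rot: [-3.099, -0.512, 0.002]
ft_force: [-0.2, 0.3, -0.7]
width: 0.0165
grasp_force: 29.4
```

Emit:
drive_tool:
  commands:
    - [0, 0, 15, 0]
    - [0, 0, 35, 0]
    - [0, 0, 55, 0]
    - [0, 0, 58, 0]
    - [0, 0, 58, 0]

```text
time_s: 14.75
ee_pos: [0.4998, 0.1941, 0.0436]
ee_rot: [3.101, 0.504, -0.001]
ft_force: [0.8, -0.2, -0.5]
width: 0.0163
grasp_force: 29.4
```

```bash
python3 -c "
from h import *
go(500,194.6,37,18.5)"
```

```text
t14.8 at [499.8 194.1  43.6] yaw 18.5 tilt 0.0 w 16.3 g 29 F [ 0.8 -0.2 -0.5] j7 -1.89
shift [ 0.4 -0.4  6.6] turn -0.001
```

Emit:
drive_tool:
  commands:
    - [0, 0, 2, 0]
    - [0, 0, 4, 0]
    - [0, 0, 5.5, 0]
    - [0, 0, 6.5, 0]
    - [0, 0, 6.5, 0]

```text
time_s: 15.38
ee_pos: [0.4996, 0.1945, 0.0373]
ee_rot: [3.101, 0.505, 0.0]
ft_force: [-0.0, -0.0, 0.2]
width: 0.0166
grasp_force: 29.5
```

```bash
python3 - <<'E'
from h import *
go(500,194.6,37,18.5)
p=get_image("side")
cv2.imwrite("pics/c4c.png",cv2.resize(p["image"][300:440,150:290,::-1],(560,560)))
E
```

```text
t15.4 at [499.6 194.5  37.3] yaw 18.5 tilt 0.0 w 16.6 g 29 F [-0.  -0.   0.2] j7 -1.90
shift [0.4 0.1 0.3] turn -0.000
```

View pics/c4c.png

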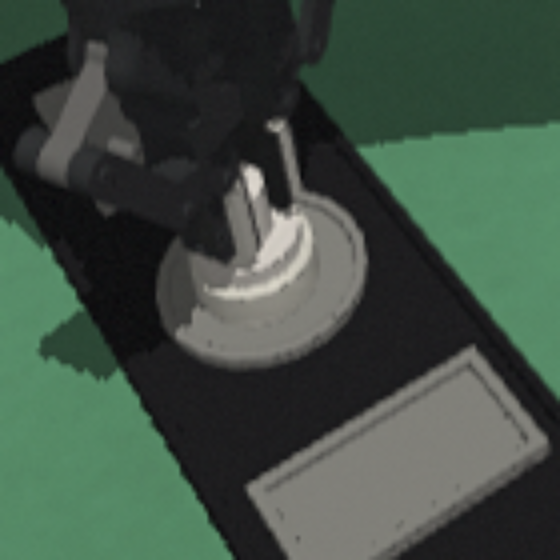

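The block's foot sits concentric with the collar at about (255,280). Touch down, release, rise.

Emit:
drive_tool:
  commands:
    - [0, 0, 0.5, 0]
    - [0, 0, 0.8, 0]
    - [0, 0, 0.8, 0]
    - [0, 0, 0.8, 0]
    - [0, 0, 0.8, 0]

```text
time_s: 16.05
ee_pos: [0.4998, 0.1946, 0.0372]
ee_rot: [3.1, 0.505, 0.001]
ft_force: [-3.8, -2.0, 9.3]
width: 0.0167
grasp_force: 30.1
```

Emit:
drive_tool:
  commands:
    - [0, 0, 0, 0]
    - [0, 0, 0, 0]
    - [0, 0, 0, 0]
    - [0, 0, 0, 0]
    - [0, 0, 0, 0]
  fingers: 90

```text
time_s: 16.68
ee_pos: [0.4996, 0.1945, 0.0364]
ee_rot: [3.101, 0.505, -0.0]
ft_force: [0.4, -0.7, -0.6]
width: 0.0556
grasp_force: 0.0
```

Emit:
drive_tool:
  commands:
    - [0, 0, -10, 0]
    - [0, 0, -30, 0]
    - [0, 0, -60, 0]
    - [0, 0, -80, 0]
    - [0, 0, -80, 0]

```text
time_s: 17.3
ee_pos: [0.5009, 0.1951, 0.1193]
ee_rot: [-3.1, -0.505, -0.007]
ft_force: [-0.4, -0.1, 0.5]
width: 0.0553
grasp_force: 0.0
```

```bash
python3 -c "
from h import *
go(499.3,-327.5,117,18.5)"
```

```text
t17.3 at [500.9 195.1 119.3] yaw 18.5 tilt 0.3 w 55.3 g 0 F [-0.4 -0.1  0.5] j7 -1.84
shift [-167.3  495.1    1.8] turn -0.000
```

Emit:
drive_tool:
  commands:
    - [-16, 45, 0, 0]
    - [-34, 101, 0, 0]
    - [-52, 156, 0, 0]
    - [-70, 210, 0, 0]
    - [-88, 264, 0, 0]

```text
time_s: 17.92
ee_pos: [0.4995, -0.0856, 0.1166]
ee_rot: [3.101, 0.505, 0.0]
ft_force: [0.0, 0.3, 0.4]
width: 0.0554
grasp_force: 0.0
```

Emit:
drive_tool:
  commands:
    - [-17, 52, 0, 0.17]
    - [-35, 104, 0, 0.34]
    - [-53, 157, 0, 0.51]
    - [-70, 205, 0, 0.68]
    - [-78, 231, 0, 0.84]

```text
time_s: 18.55
ee_pos: [0.498, -0.3307, 0.1162]
ee_rot: [3.033, -0.816, -0.001]
ft_force: [0.3, -0.0, -0.4]
width: 0.0554
grasp_force: 0.0
```

Emit:
drive_tool:
  commands:
    - [0, 0, 15, 0]
    - [0, 0, 35, 0]
    - [0, 0, 65, 0]
    - [0, 0, 70, 0]
    - [0, 0, 70, 0]

```text
time_s: 19.18
ee_pos: [0.4994, -0.3268, 0.0467]
ee_rot: [-3.037, 0.801, 0.001]
ft_force: [0.1, 0.2, 1.0]
width: 0.0553
grasp_force: 0.0
```

```bash
python3 -c "
from h import *
go(499.3,-327.5,4,-30)"
```

```text
t19.2 at [ 499.4 -326.8   46.7] yaw -29.5 tilt 0.0 w 55.3 g 0 F [0.1 0.2 1. ] j7 -1.64
shift [ 0.3  0.6 42.7] turn 0.008
```

Emit:
drive_tool:
  commands:
    - [0, 0.5, 15, 0.008]
    - [0, 0.5, 30, 0.008]
    - [0, 0.5, 42, 0.008]
    - [0, 0.5, 42, 0.008]
    - [0, 0.5, 42, 0.008]

```text
time_s: 19.8
ee_pos: [0.4992, -0.3281, 0.0047]
ee_rot: [3.034, -0.815, 0.001]
ft_force: [0.6, 0.7, 0.1]
width: 0.0554
grasp_force: 0.0
```

Emit:
drive_tool:
  commands:
    - [0, 0, 0, 0]
    - [0, 0, 0, 0]
    - [0, 0, 0, 0]
    - [0, 0, 0, 0]
    - [0, 0, 0, 0]
  fingers: 255
  force: 50

```text
time_s: 20.42
ee_pos: [0.4996, -0.3283, 0.0054]
ee_rot: [3.033, -0.815, 0.002]
ft_force: [-1.2, 0.6, 5.4]
width: 0.0327
grasp_force: 50.8
```

Emit:
drive_tool:
  commands:
    - [0, 0, 0, 0]
    - [0, 0, -20, 0]
    - [0, 0, -50, 0]
    - [0, 0, -90, 0]
    - [0, 0, -110, 0]

```text
time_s: 21.05
ee_pos: [0.4997, -0.3285, 0.118]
ee_rot: [3.033, -0.815, 0.005]
ft_force: [0.4, -0.6, -2.2]
width: 0.0322
grasp_force: 50.0
```

```bash
python3 - <<'E'
from h import *
go(586,175.7,114,-12)
E
```

```text
t21.1 at [ 499.7 -328.5  118. ] yaw -30.1 tilt 0.2 w 32.2 g 50 F [ 0.4 -0.6 -2.2] j7 -1.64
shift [-178.2 -479.5    3.3] turn -0.316
```

Emit:
drive_tool:
  commands:
    - [-15, -40, 0, -0.16]
    - [-34, -92, 0, -0.32]
    - [-53, -144, 0, -0.48]
    - [-72, -196, 0, -0.64]
    - [-90, -243, 0, -0.84]

```text
time_s: 21.68
ee_pos: [0.5431, -0.0707, 0.1157]
ee_rot: [3.104, 0.483, 0.001]
ft_force: [0.0, 0.4, -0.6]
width: 0.0327
grasp_force: 50.0
```

```bash
python3 - <<'E'
from h import *
go(586,175.7,114,18)
E
```

```text
t21.7 at [543.1 -70.7 115.7] yaw 17.7 tilt 0.1 w 32.7 g 50 F [ 0.   0.4 -0.6] j7 -1.32
shift [ 115.8 -221.7    1.6] turn -0.006
```

Emit:
drive_tool:
  commands:
    - [25, -48, 0, 0]
    - [52, -98, 0, 0]
    - [79, -148, 0, 0]
    - [105, -200, 0, 0]
    - [117.5, -223, 0, 0]

```text
time_s: 22.3
ee_pos: [0.5882, 0.1795, 0.1156]
ee_rot: [-3.104, -0.479, -0.001]
ft_force: [-0.1, -0.6, -2.4]
width: 0.0329
grasp_force: 50.0
```

Emit:
drive_tool:
  commands:
    - [0, 0, 20, 0]
    - [0, 0, 50, 0]
    - [0, 0, 75, 0]
    - [0, 0, 88, 0]
    - [0, 0, 88, 0]

```text
time_s: 22.92
ee_pos: [0.5882, 0.1741, 0.0258]
ee_rot: [3.105, 0.472, -0.003]
ft_force: [-0.2, -0.6, -0.7]
width: 0.0335
grasp_force: 50.0
```

```bash
python3 - <<'E'
from h import *
go(586,175.7,14.5,18)
p=get_image("side")
cv2.imwrite("pics/c5c.png",cv2.resize(p["image"][260:440,120:300,::-1],(560,560)))
E
```

```text
t22.9 at [588.2 174.1  25.8] yaw 17.3 tilt 0.1 w 33.5 g 50 F [-0.2 -0.6 -0.7] j7 -1.84
shift [-1.6 -2.2 11.3] turn -0.013
```

View pics/c5c.png

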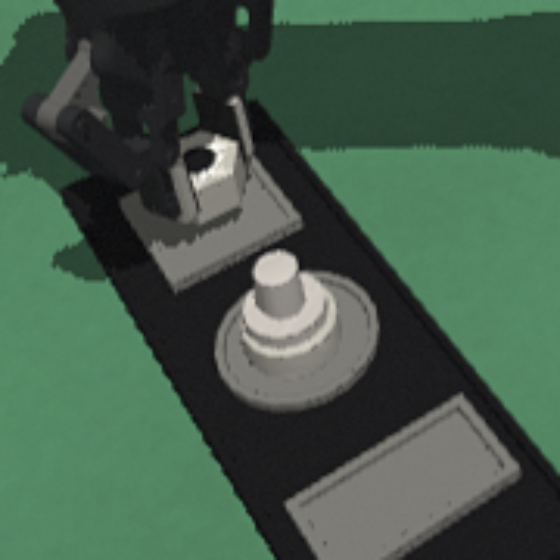

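Emit:
drive_tool:
  commands:
    - [-1, -1, 2, -0.01]
    - [-1.5, -1.5, 5, -0.01]
    - [-1.5, -1.5, 8, -0.01]
    - [-1.5, -1.5, 10.5, -0.01]
    - [-1.5, -1.5, 10.5, -0.01]

```text
time_s: 23.6
ee_pos: [0.5867, 0.1761, 0.0157]
ee_rot: [3.103, 0.488, -0.001]
ft_force: [-0.4, -0.4, -2.4]
width: 0.033
grasp_force: 50.0
```

Emit:
drive_tool:
  commands:
    - [0, 0, 0.5, 0]
    - [0, 0, 1, 0]
    - [0, 0, 1, 0]
    - [0, 0, 1, 0]
    - [0, 0, 1, 0]

```text
time_s: 24.22
ee_pos: [0.5869, 0.1762, 0.015]
ee_rot: [3.103, 0.489, 0.0]
ft_force: [-0.7, -0.1, -1.8]
width: 0.0328
grasp_force: 50.0
```

Emit:
drive_tool:
  commands:
    - [0, 0, 0.5, 0]
    - [0, 0, 1, 0]
    - [0, 0, 1, 0]
    - [0, 0, 1, 0]
    - [0, 0, 1, 0]

```text
time_s: 24.85
ee_pos: [0.5869, 0.1762, 0.0144]
ee_rot: [3.103, 0.489, 0.0]
ft_force: [-3.6, -1.1, 5.2]
width: 0.0325
grasp_force: 50.8
```

Emit:
drive_tool:
  commands:
    - [0, 0, 0, 0]
    - [0, 0, 0, 0]
    - [0, 0, 0, 0]
    - [0, 0, 0, 0]
    - [0, 0, 0, 0]
  fingers: 80

```text
time_s: 25.48
ee_pos: [0.5868, 0.1762, 0.014]
ee_rot: [3.103, 0.489, 0.0]
ft_force: [0.6, -0.5, 0.7]
width: 0.0589
grasp_force: 0.0
```

Emit:
drive_tool:
  commands:
    - [0, 0, -10, 0]
    - [0, 0, -30, 0]
    - [0, 0, -60, 0]
    - [0, 0, -95, 0]
    - [0, 0, -105, 0]

```text
time_s: 26.1
ee_pos: [0.5883, 0.1769, 0.1229]
ee_rot: [-3.103, -0.489, -0.008]
ft_force: [0.8, 0.0, -0.9]
width: 0.0584
grasp_force: 0.0
```

```bash
python3 -c "
from h import *
go(435.8,-221.2,119,70)"
```

```text
t26.1 at [588.3 176.9 122.9] yaw 17.9 tilt 0.3 w 58.4 g 0 F [ 0.8  0.  -0.9] j7 -1.79
shift [-267.5  332.     2.6] turn -0.909
```

Emit:
drive_tool:
  commands:
    - [-23, 29, 0, 0]
    - [-53, 66, 0, 0]
    - [-83, 104, 0, 0]
    - [-113, 141, 0, 0]
    - [-143, 178, 0, 0]

```text
time_s: 26.72
ee_pos: [0.5046, -0.0385, 0.1192]
ee_rot: [3.103, 0.488, 0.0]
ft_force: [0.6, -0.3, -0.1]
width: 0.0585
grasp_force: 0.0
```

Emit:
drive_tool:
  commands:
    - [-30, 37, 0, -0.18]
    - [-60, 75, 0, -0.36]
    - [-90, 112, 0, -0.54]
    - [-115, 143, 0, -0.72]
    - [-123, 154, 0, -0.91]

```text
time_s: 27.35
ee_pos: [0.4342, -0.2241, 0.1191]
ee_rot: [2.584, 1.786, -0.001]
ft_force: [0.8, 0.4, 0.1]
width: 0.0588
grasp_force: 0.0
```

Emit:
drive_tool:
  commands:
    - [0, 0, 15, 0]
    - [0, 0, 40, 0]
    - [0, 0, 65, 0]
    - [0, 0, 70, 0]
    - [0, 0, 70, 0]

```text
time_s: 27.98
ee_pos: [0.4359, -0.2206, 0.0489]
ee_rot: [-2.587, -1.782, 0.0]
ft_force: [0.1, -0.3, -0.1]
width: 0.0589
grasp_force: 0.0
```

```bash
python3 -c "
from h import *
go(435.8,-221.2,12,70)"
```

```text
t28.0 at [ 435.9 -220.6   48.9] yaw 69.1 tilt 0.0 w 58.9 g 0 F [ 0.1 -0.3 -0.1] j7 -0.08
shift [-0.6  0.1 36.9] turn -0.016
```

Emit:
drive_tool:
  commands:
    - [0, 0, 12, 0]
    - [0, 0, 26, 0]
    - [0, 0, 37, 0]
    - [0, 0, 37, 0]
    - [0, 0, 37, 0]

```text
time_s: 28.6
ee_pos: [0.4359, -0.2215, 0.0121]
ee_rot: [2.586, 1.783, 0.0]
ft_force: [0.9, -1.0, -0.0]
width: 0.0585
grasp_force: 0.0
```

Emit:
drive_tool:
  commands:
    - [0, 0, 0, 0]
    - [0, 0, 0, 0]
    - [0, 0, 0, 0]
    - [0, 0, 0, 0]
    - [0, 0, 0, 0]
  fingers: 255
  force: 30

```text
time_s: 29.22
ee_pos: [0.4359, -0.2216, 0.0124]
ee_rot: [2.586, 1.783, 0.0]
ft_force: [-1.5, 1.1, 6.1]
width: 0.0152
grasp_force: 30.6
```

Emit:
drive_tool:
  commands:
    - [0, 0, 0, 0]
    - [0, 0, -20, 0]
    - [0, 0, -50, 0]
    - [0, 0, -85, 0]
    - [0, 0, -100, 0]

```text
time_s: 29.85
ee_pos: [0.4363, -0.2217, 0.1135]
ee_rot: [2.585, 1.782, 0.001]
ft_force: [0.1, -0.6, 0.8]
width: 0.0152
grasp_force: 29.8
```

```bash
python3 - <<'E'
from h import *
go(414.2,211.8,112,78)
E
```

```text
t29.9 at [ 436.3 -221.7  113.5] yaw 69.2 tilt 0.1 w 15.2 g 30 F [ 0.1 -0.6  0.8] j7 -0.05
shift [ 397.3 -174.8    1. ] turn -0.154
```

Emit:
drive_tool:
  commands:
    - [40, -6, 0, 0]
    - [88, -13, 0, 0]
    - [136, -20, 0, 0]
    - [182, -27, 0, 0]
    - [225, -33, 0, 0]

```text
time_s: 30.48
ee_pos: [0.4846, 0.0021, 0.1113]
ee_rot: [-2.586, -1.783, 0.001]
ft_force: [0.6, -0.5, -0.7]
width: 0.0151
grasp_force: 29.8
```

Emit:
drive_tool:
  commands:
    - [36, -29, 0, -0.03]
    - [74, -60, 0, -0.06]
    - [112, -91, 0, -0.1]
    - [150, -122, 0, -0.14]
    - [173, -141, 0, -0.154]

```text
time_s: 31.1
ee_pos: [0.4131, 0.2145, 0.1114]
ee_rot: [-2.438, -1.98, 0.001]
ft_force: [0.7, 0.2, -0.3]
width: 0.0152
grasp_force: 29.8
```

Emit:
drive_tool:
  commands:
    - [0, 0, 15, 0]
    - [0, 0, 40, 0]
    - [0, 0, 65, 0]
    - [0, 0, 78, 0]
    - [0, 0, 78, 0]

```text
time_s: 31.72
ee_pos: [0.414, 0.2117, 0.033]
ee_rot: [-2.441, -1.976, 0.003]
ft_force: [-0.5, 0.0, 0.1]
width: 0.0154
grasp_force: 29.8
```

```bash
python3 - <<'E'
from h import *
go(414.2,211.8,21.3,78)
p=get_image("side")
cv2.imwrite("pics/c6c.png",cv2.resize(p["image"][270:480,120:330,::-1],(560,560)))
E
```

```text
t31.7 at [414.  211.7  33. ] yaw 78.0 tilt 0.1 w 15.4 g 30 F [-0.5  0.   0.1] j7 -0.98
shift [ 0.2  0.2 11.7] turn -0.001
```

View pics/c6c.png

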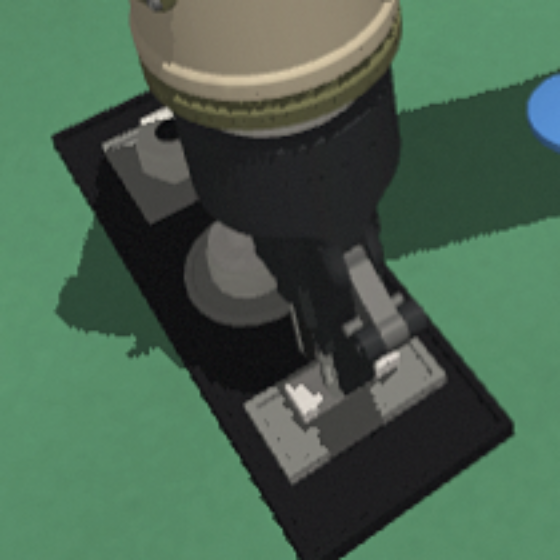

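Emit:
drive_tool:
  commands:
    - [0, 0, 3, 0]
    - [0, 0, 6, 0]
    - [0, 0, 9, 0]
    - [0, 0, 11, 0]
    - [0, 0, 11, 0]

```text
time_s: 32.4
ee_pos: [0.4145, 0.2124, 0.0228]
ee_rot: [-2.441, -1.977, 0.0]
ft_force: [-0.2, 0.4, -0.7]
width: 0.015
grasp_force: 29.8
```

Emit:
drive_tool:
  commands:
    - [0, 0, 0.5, 0]
    - [0, 0, 1, 0]
    - [0, 0, 1.5, 0]
    - [0, 0, 1.5, 0]
    - [0, 0, 1.5, 0]

```text
time_s: 33.02
ee_pos: [0.4146, 0.2124, 0.0215]
ee_rot: [2.441, 1.977, 0.0]
ft_force: [0.0, 1.2, -1.2]
width: 0.0149
grasp_force: 29.8
```

Emit:
drive_tool:
  commands:
    - [0, 0, 0.5, 0]
    - [0, 0, 1, 0]
    - [0, 0, 1, 0]
    - [0, 0, 1, 0]
    - [0, 0, 1, 0]

```text
time_s: 33.65
ee_pos: [0.4147, 0.2124, 0.0213]
ee_rot: [2.441, 1.976, -0.0]
ft_force: [-4.5, -3.3, 15.2]
width: 0.0153
grasp_force: 31.8
```

Emit:
drive_tool:
  commands:
    - [0, 0, 0, 0]
    - [0, 0, 0, 0]
    - [0, 0, 0, 0]
    - [0, 0, 0, 0]
    - [0, 0, 0, 0]
  fingers: 110

```text
time_s: 34.28
ee_pos: [0.4146, 0.2124, 0.0204]
ee_rot: [2.441, 1.977, -0.0]
ft_force: [-0.2, 0.3, -0.3]
width: 0.0483
grasp_force: 0.0
```

Emit:
drive_tool:
  commands:
    - [0, 0, -10, 0]
    - [0, 0, -30, 0]
    - [0, 0, -60, 0]
    - [0, 0, -95, 0]
    - [0, 0, -120, 0]

```text
time_s: 34.9
ee_pos: [0.4148, 0.2128, 0.1426]
ee_rot: [2.441, 1.977, 0.002]
ft_force: [0.5, -0.8, -0.0]
width: 0.0485
grasp_force: 0.0
```

Emit:
drive_tool:
  commands:
    - [-30, 30, -20, 0]
    - [-70, 60, -40, 0]
    - [-120, 90, -60, 0]
    - [-170, 120, -80, 0]
    - [-210, 140, -90, 0]

```text
time_s: 35.52
ee_pos: [0.5086, -0.0245, 0.2324]
ee_rot: [2.442, 1.974, 0.002]
ft_force: [-0.1, 0.5, -0.3]
width: 0.0485
grasp_force: 0.0
```

```bash
python3 - <<'E'
from h import *
go(414.2,211.8,21.3,78)
p=get_image("side")
cv2.imwrite("pics/c7c.png",cv2.resize(p["image"][270:480,120:330,::-1],(560,560)))
E
```

```text
t35.5 at [508.6 -24.5 232.4] yaw 77.9 tilt 0.1 w 48.5 g 0 F [-0.1  0.5 -0.3] j7 -0.30
shift [ 211.3 -142.2  210.8] turn -0.001
```

View pics/c7c.png

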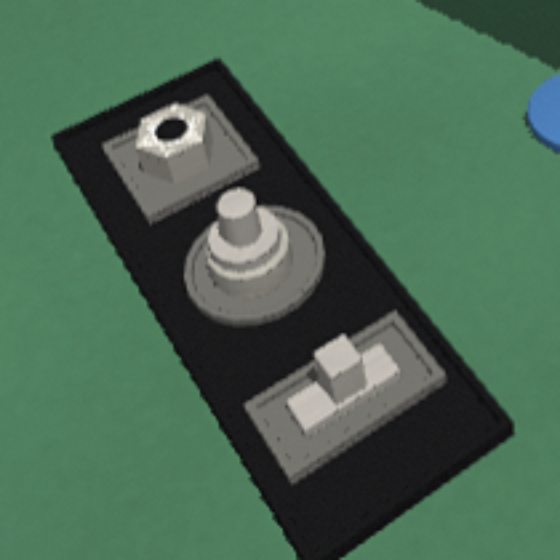

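The picture shows all four parts seated: nut at (172,145), stack at (240,245) and oblong block at (345,385). The arm is clear.

```bash
python3 -c "
from h import *
print(workorder.finish_job())"
```

```text
the job is handed in; nothing more can be done
None
```

The job is handed in at about 36 s on the robot clock: the collar with the small round block on it, the hex nut and the short oblong block are all seated in their pockets in the last picture, and the pieces to be left were not moved.

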